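# Face the tin to the aisle and top it with its sample pot

### The arm

A 6-joint arm with a two-finger parallel gripper is mounted at the origin on the work surface. World frame = base frame: x ahead of the robot, y to its left, z up, the work surface at z = 0. Lengths are in m, angles in rad, forces in N, time in s.
With the tool pointing down it reaches from about 0.3 to 0.875 m from the base axis. Payload 6.4 kg.
Tool frame: the origin (TCP) lies midway between the tips of the shut fingers; the grasp point (between the pads) lies bot.grip_depth behind it (bot.grip_depth is the distance from the TCP to the grasp point, in m); x points along the fingers, y is the direction in which the jaws open and shut, and the axes are right-handed (so a half turn about x gives the same grasp; the last joint's range is limited). The gripper opens to 85 mm and grips with 20 to 120 N. Pads are 22 mm wide; open, the fingers measure 114 mm over their backs; the gripper's body (76 mm by 85 mm) begins 54 mm behind the grasp point. The pads swing forward as they close: fully open they stand 13 mm farther back than shut.
Start: joints at [1.025, 0.181, 1.607, -0, 1.354, -0.206], TCP at [0.192, 0.542, 0.231] pointing down, gripper open.
Joint ranges: [-2.99, 2.99], [-0.89, 2.07], [0.3, 2.58], [-1.14, 4.28], [0, 2.63], [-3.12, 3.12]. Speed limits (rad/s): [2.57, 2.57, 3.01, 3.14, 3.14, 3.14].

### API

Orientations are given as a unit quaternion [x, y, z, w].
In Python, from rig import bot gives the robot as it stands.
- The arm moves only by the shell command python3 -m pendant 'ROWS' [OPENING] [FORCE]. ROWS is text: rows parted by semicolons, each of 6 numbers parted by spaces: the shift along the tool's x, y, z in mm, then the turn, a rotation vector about the tool's x, y, z in degrees. In form: dx dy dz rx ry rz; .... A call has 1 to 20 rows; each row is the pose to reach, as a shift and turn from the pose commanded when the call began, along the tool's axes at that moment; what a row does not reach only later rows make up. A row lasts 1/8 s, in which the tool goes at most 62.5 mm and 10.7 degrees, less where a joint would pass 70% of its speed; a pose out of reach is approached as far as the arm can. A call with a gripper value outside its range is refused whole. OPENING is the gripper command: -1 is shut, 1 is fully open, values between are in proportion, set as the call begins (- or left out, the last holds). The fingers move at their own pace and stop on an object; FORCE is the grip in N (left out, the last holds). Time passes only in rows, so rows that repeat a pose let the fingers close. It gives the time, the measured TCP pose, the force and the opening at its end, in the units of the state.
- bot.get_state(): the state, without advancing time (a new reading comes with each control period).
- bot.grab_frame(name): name is "side" or "top" or "wrist"; returns (picture, depth): 400x640x3 uint8, red, green, blue; 400x640 float32, m along the optical axis (not along the pixel's ray), 0 where there is no reading.
- bot.get_calibration(name): a dict with "vfov" (degrees; the focal length in pixels is half the picture's height over the tangent of half this angle, whatever the lens; pixels are square), "cx", "cy" (the principal point, pixels), "R" (3x3) and "t" (3): a world point X has camera coordinates R X + t. Camera axes: x right, y down, z forward; pixel columns grow to the right and rows downward; lengths in m; the calibration is good to about 2 mm. The wrist camera is an equidistant fisheye: a pixel r from the principal point sees the ray r / f radians off the axis. A picture is of the moment at which its call begins: read the wrist's pose just before it. get_calibration takes no time and is no camera call; for the wrist camera it gives the pose at the moment of the call.
- bot.finish_job(): hands the job in, once; it reports no verdict.
The state is a dict: "clock": time; "joints": joint angles; "joint_vel": joint speeds; "joint_efforts": joint torques, N m; "ee_pos": TCP position; "ee_rot": TCP orientation; "wrist_force": force on the tool from outside, world axes, zero at the start; "moment": the same for the moment, N m; "width": finger opening in m.
Only numpy, scipy, OpenCV 4.12 (cv2) and the standard library are available. Lean on these libraries where they do the work, as an engineer would, in place of code of your own. Each camera call takes 0.05 s, during which the arm holds its last target.

### The job

Roll the big tin round on its turntable with a fingertip on its edge, lightly, until its yellow label squarely faces the front of the display board (the side with the yellow strip), keeping it upright and centred on the turntable. Then stand the small red and white sample pot upright on the middle of the tin's lid, set down gently, with the label still facing front. Leave the roll of tape, the green ornament and the carton where they are, and do not dent or tip the tin or the pot.

Things in the scene. Friction and masses are not known exactly. Their poses are not given: they have to be found in the camera images.
- board: white fixed display board on the work surface, 240 mm (its x) by 220 mm (its y), 18 mm thick; origin at the centre of its underside. Its +x axis points to its front edge, on the side away from the robot, which carries a yellow strip along its whole length. Its yaw differs from run to run.
- turntable_top (a point): centre of the top face of the black rubber turntable, 31 mm above the work surface, on the vertical axis through the board's origin. The turntable is a disc 96 mm across and 10 mm thick that turns either way without end; it resists with about 0.02 N m of friction, carries the tin round with it and stays where it is left. Fixed axes as the board's.
- tin: loose white tin, steel rims, blue lid, 110 mm across (too wide to grip), 90 mm high, 0.75 kg, upright and centred on the turntable, overhanging it by 7 mm; held only by friction: a sideways push of 3 to 6 N slides it on the rubber. Origin at the centre of its underside, z up, +x towards its label's middle. A finger pressing with over 25 N, or the pot landing on it with over 30 N, dents it.
- tin_label (a point): middle of the tin's yellow label (with a red patch in it), on its side surface 55 mm from its axis and 44 mm above its underside, label about 60 mm wide round the tin and 56 mm high. A yellow stripe on the lid's edge, directly above, shows the same direction from above.
- tin_lid (a point): centre of the top of the tin's flat lid, 121 mm above the work surface, marked by a white disc 58 mm across; the pot belongs here
- pot: small closed loose sample pot, 52 mm across and 50 mm high, about 0.14 kg, white with a red band and a blue cap, standing upright on the work surface; origin at the centre of its underside, z up. Plain round: its own yaw does not matter. The pot, the tape, the ornament and the carton trade places from run to run and stand about 140 mm apart, as the corners of a square.
- tape: bystander: loose roll of brown tape lying flat, 72 mm across, 34 mm high; origin at the centre of its underside. Leave alone.
- ornament: bystander: loose dark green ornament, 60 mm across, 72 mm high; origin at the centre of its underside. Leave alone.
- carton: bystander: loose small cardboard carton with a white paper band, 46 by 46 mm, 60 mm high; origin at the centre of its underside. Leave alone.
Mind the look-alikes: they are no part of the job. What is shaped like the pot but pink is not meant.

How it is judged:
By the outcome, as a careful person would: the job done as asked, in the order asked, and still so for the second after the job is handed in, with the robot touching nothing.
It also fails if it takes over 72 s, if anything falls off the work surface, if the arm or the gripper's body presses on something with over 40 N, if the wrist force passes 120 N, or if a joint passes its speed limit or range.

## Working session

There is one attempt and no reset: what is moved stays moved. The work goes in short steps, Python scripts to look and compute and a shell command to move; the robot and the scene stay as the last step left them, time stands still between calls to the robot, and variables do not carry over. Pictures are saved under pics/ and viewed, and the job is handed in when it is done.

```bash
mkdir -p pics; ls; cat > h.py <<'E'
import numpy as np, cv2
from rig import bot
from scipy.spatial.transform import Rotation as Ro
def snap(name,tag):
    c=bot.get_calibration(name); im,d=bot.grab_frame(name)
    cv2.imwrite(f'pics/{tag}.png',im[:,:,::-1]); np.savez(f'pics/{tag}.npz',im=im,d=d,R=c['R'],t=c['t'],v=c['vfov'],cx=c['cx'],cy=c['cy'],fish=(name=='wrist'))
def load(tag): return np.load(f'pics/{tag}.npz')
def ray(z,u,v):
    f=200/np.tan(np.radians(float(z['v']))/2); x=(u-z['cx'])/f; y=(v-z['cy'])/f
    if z['fish']:
        r=np.hypot(x,y); s=np.tan(r)/r if r>1e-9 else 1; x*=s;y*=s
    return np.array([x,y,1.])
def at_z(z,u,v,h):
    R=z['R'];t=z['t']; o=-R.T@t; d=R.T@ray(z,u,v); return o+d*(h-o[2])/d[2]
def at_d(z,u,v):
    return z['R'].T@(ray(z,u,v)*z['d'][int(v),int(u)]-z['t'])
def crop(tag,x0,y0,x1,y1,k,out):
    im=cv2.imread(f'pics/{tag}.png')[y0:y1,x0:x1]; cv2.imwrite(f'pics/{out}.png',cv2.resize(im,None,fx=k,fy=k,interpolation=cv2.INTER_CUBIC))
E
python3 - <<'E'
from h import *
for n in('top','side','wrist'): snap(n,n+'0')
s=bot.get_state(); print(s, bot.grip_depth)
E
```

```text
pics
{'clock': 0.15, 'joints': array([ 1.02473543e+00,  1.81376633e-01,  1.60778844e+00,  6.85973344e-06,
        1.35382742e+00, -2.06313713e-01]), 'joint_vel': array([-0.00201486, -0.00197558, -0.00457238,  0.00136322,  0.00014066,
       -0.00037733]), 'joint_efforts': array([ 1.12732025e-03, -4.45266545e+01, -3.51690388e+01, -8.09818926e-05,
        5.83501300e-03, -3.59630644e-05]), 'ee_pos': array([0.19137507, 0.54175485, 0.23058271]), 'ee_rot': array([ 0.11908294,  0.69711255, -0.12000181,  0.69674451]), 'wrist_force': array([-0.48246501,  0.3315923 ,  0.14885469]), 'moment': array([ 0.03293128, -0.07152657,  0.03205076]), 'width': 0.08514028809900738} 0.0187
```

View pics/top0.png

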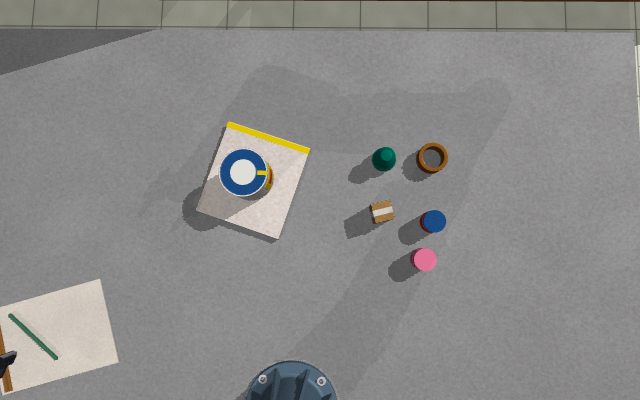

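View pics/side0.png

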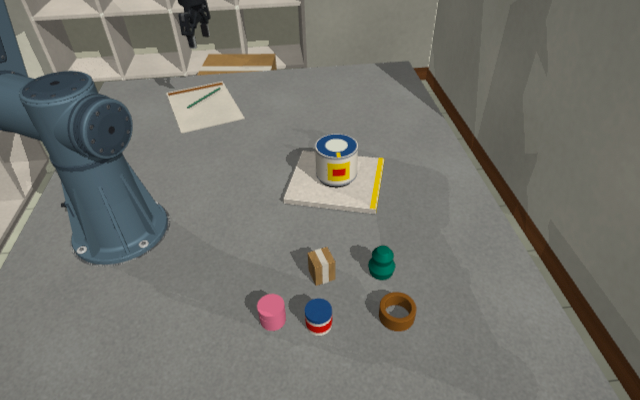

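View pics/wrist0.png

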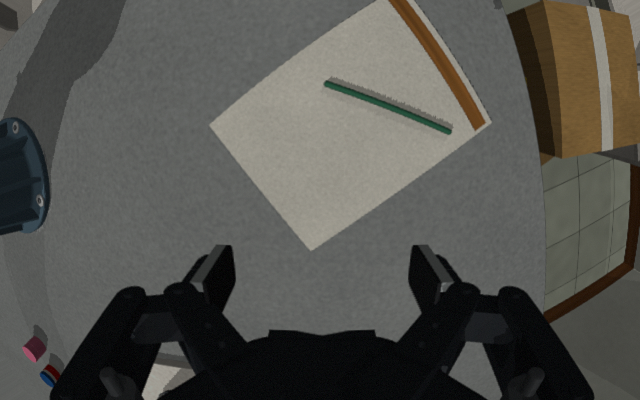

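The label currently points roughly to the right in the top view, and the board's front is up and slightly to the right. The real pot is the blue-capped one at (433,221), and the pink one at (424,260) is the look-alike. I'll take measurements next.

```bash
python3 - <<'E'
from h import *
crop('top0',185,110,325,250,5,'t0c'); crop('top0',345,130,465,280,4,'t0d'); 
z=load('top0'); print(z['t'],z['R'],z['v'],-z['R'].T@z['t'])
E
```

```text
[-0.06808293  0.49660069  0.93842766] [[ 0.02238887 -0.99931372 -0.02950987]
 [-0.99551539 -0.01957067 -0.09255323]
 [ 0.09191218  0.03144969 -0.99527035]] 54.097979013718906 [ 0.40964499 -0.08783066  0.9779421 ]
```

View pics/t0c.png

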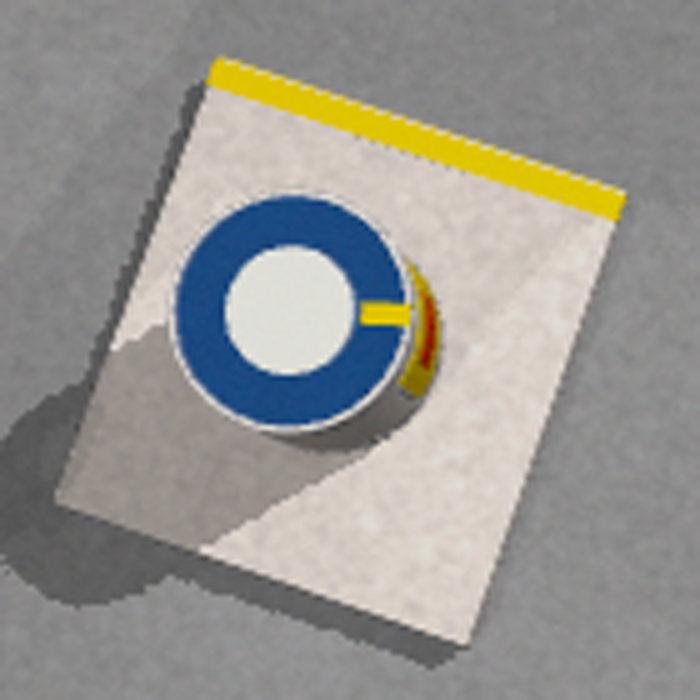

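View pics/t0d.png

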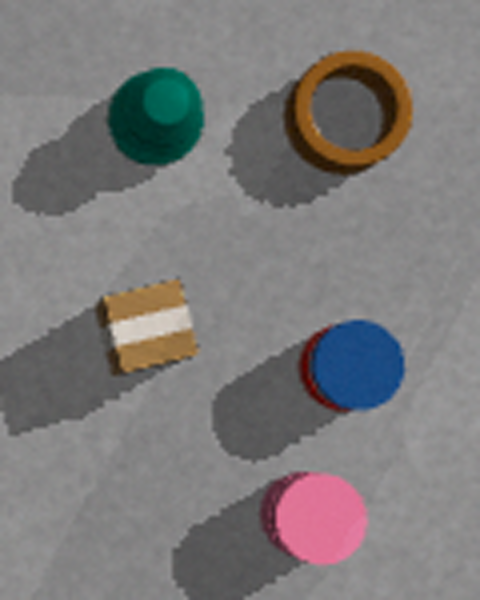

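```bash
python3 - <<'E'
from h import *
z=load('top0')
C=[at_z(z,185+(u+.0)/5-.5+.1,110+v/5-.4,.018) for u,v in[(218,57),(627,190),(467,646),(55,500)]]
print(np.round(C,4)); c=np.mean(C,0);print('board',c)
f=(C[0]+C[1]-C[2]-C[3]);print('yaw',np.degrees(np.arctan2(f[1],f[0]))); e=C[0]+C[3]-C[1]-C[2]; print(np.degrees(np.arctan2(e[1],e[0]))-90, np.linalg.norm(f)/2,np.linalg.norm(e)/2)
T=lambda u,v:at_z(z,185+u/5-.4,110+v/5-.4,.121)
d=T(290,311);print('disc',d, 'rim', (T(170,315)+T(412,315))/2, T(292,193),T(292,435)); s=T(387,314)-d; print('label yaw',np.degrees(np.arctan2(s[1],s[0])),np.linalg.norm(s))
for n,u,v,h in[('pot',358,365,.05),('tape',353,110,.034),('carton',150,325,.06),('orn',167,100,.072),('pink',320,518,.05)]:
    print(n,at_z(z,345+u/4-.4,130+v/4-.4,h))
s=bot.get_state(); print(Ro.from_quat(s['ee_rot']).as_matrix())
E
```

```text
[[ 0.6955  0.1782  0.018 ]
 [ 0.6304 -0.0305  0.018 ]
 [ 0.4021  0.0424  0.018 ]
 [ 0.4696  0.2497  0.018 ]]
board [0.54938463 0.10995689 0.018     ]
yaw -17.631618878042204
-17.672943168335294 0.23826378965632197 0.2183288377903826
disc [0.54954677 0.11224702 0.121     ] rim [0.54775322 0.1118263  0.121     ] [0.60296359 0.11352181 0.121     ] [0.49409512 0.10909619 0.121     ]
label yaw -90.77824094955601 0.04344689977119382
pot [ 0.45261757 -0.32846835  0.05      ]
tape [ 0.60789301 -0.33029598  0.034     ]
carton [ 0.47297273 -0.20542403  0.06      ]
orn [ 0.60408352 -0.21276264  0.072     ]
pink [ 0.36307094 -0.30612893  0.05      ]
[[-7.32694173e-04  3.33249628e-01  9.42838347e-01]
 [-1.19278787e-03  9.42837638e-01 -3.33250304e-01]
 [-9.99999020e-01 -1.36877670e-03 -2.93315529e-04]]
```

```bash
python3 -m pendant '0 -241 480 0 0 0;0 -241 480 0 0 0;0 -241 480 0 0 0;0 -241 480 0 0 0;0 -241 480 0 0 0;0 -241 480 0 0 0;0 -241 480 0 0 0;0 -241 480 0 0 0;0 -241 480 0 0 0;0 -241 480 0 0 0;0 -241 480 0 0 0;0 -241 480 0 0 0' -1 30
python3 - <<'E'
from h import *
snap('wrist','w1');snap('side','s1')
E
```

```text
clock: 1.65
ee_pos: [0.563, 0.1561, 0.2312]
ee_rot: [0.119, 0.697, -0.119, 0.697]
wrist_force: [0.0, -0.3, -0.0]
width: 0.0003
```

View pics/w1.png

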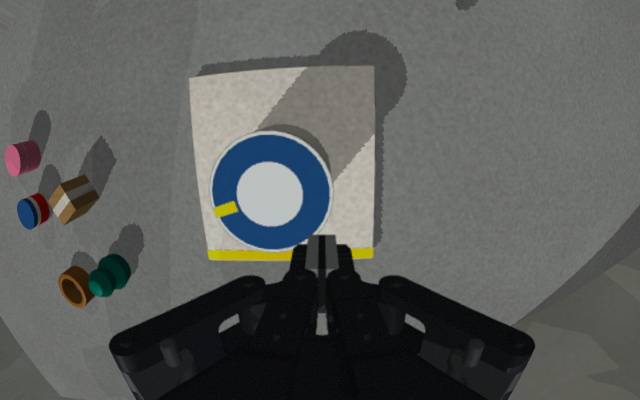

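View pics/s1.png

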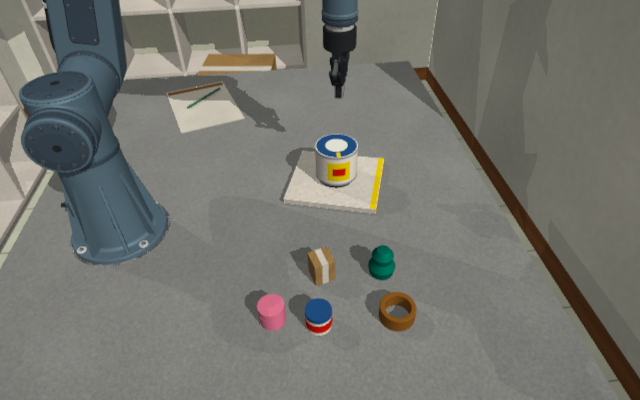

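```bash
python3 - <<'E'
from h import *
z=load('w1')
print('disc',at_z(z,269.7,194.3,.121)); 
im=z['im'].astype(int)
m=(im[...,2]>im[...,0]+60); ys,xs=np.nonzero(m[100:260,180:350]); 
# robust: rim ellipse of blue outside via contours
cs,_=cv2.findContours(m[100:260,180:350].astype(np.uint8),cv2.RETR_EXTERNAL,cv2.CHAIN_APPROX_NONE)
c=max(cs,key=cv2.contourArea)[:,0]+[180,100]
P=np.array([at_z(z,u,v,.121)[:2] for u,v in c]); 
# circle fit
from scipy.optimize import least_squares
r=least_squares(lambda q:np.hypot(P[:,0]-q[0],P[:,1]-q[1])-q[2],[.549,.111,.05],loss='soft_l1',f_scale=.001);print(r.x)
w=(im.min(2)>190); w[:,:240]=0;w[:,300:]=0;w[:162]=0;w[228:]=0;ys,xs=np.nonzero(w);print('disc px',xs.mean(),ys.mean(),at_z(z,xs.mean(),ys.mean(),.121))
y=at_z(z,226,210,.121)-at_z(z,269.7,194.3,.121);print('label',np.degrees(np.arctan2(y[1],y[0])))
C=[at_z(z,u,v,.018) for u,v in[(190,77),(374,66),(374,258),(209,259)]];print(C)
z=load('top0');im=z['im'].astype(int);m=(im[...,2]>im[...,0]+60)
cs,_=cv2.findContours(m[140:205,210:280].astype(np.uint8),cv2.RETR_EXTERNAL,cv2.CHAIN_APPROX_NONE)
c=max(cs,key=cv2.contourArea)[:,0]+[210,140];P=np.array([at_z(z,u,v,.121)[:2] for u,v in c])
r=least_squares(lambda q:np.hypot(P[:,0]-q[0],P[:,1]-q[1])-q[2],[.549,.111,.05],loss='soft_l1',f_scale=.001);print('top',r.x)
print(bot.get_state()['ee_pos'])
E
```

```text
disc [0.55115615 0.11293104 0.121     ]
[0.55102531 0.11252875 0.05064035]
disc px nan nan [nan nan nan]
label -89.77265344855138
[array([0.4036191 , 0.04509655, 0.018     ]), array([0.47065954, 0.25190014, 0.018     ]), array([0.69879527, 0.18081174, 0.018     ]), array([ 0.62966778, -0.03006144,  0.018     ])]
top [0.54998127 0.11262223 0.04991223]
[0.56323736 0.15603708 0.23147421]<stdin>:13: RuntimeWarning: Mean of empty slice.
  ret = ret.dtype.type(ret / rcount)
```

```bash
python3 -m pendant '50 0 0 0 0 0;85 0 0 0 0 0;100 0 0 0 0 0;105 0 0 0 0 0;107 0 0 0 0 0;107 0 0 0 0 0;107 0 0 0 0 0'; python3 -m pendant '0.5 0 0 0 0 0;1 0 0 0 0 0;1 0 0 0 0 0'
```

```text
clock: 2.62
ee_pos: [0.5645, 0.155, 0.1253]
ee_rot: [0.12, 0.696, -0.119, 0.698]
wrist_force: [-0.2, 0.3, 0.2]
width: 0.0001
clock: 3.0
ee_pos: [0.5638, 0.1549, 0.1233]
ee_rot: [0.12, 0.697, -0.12, 0.697]
wrist_force: [0.5, 0.1, -1.1]
width: -0.0001
```

```bash
for i in 1 2; do python3 -m pendant '0.5 0 0 0 0 0;0.5 0 0 0 0 0' | sed -n '2p;4p'; done; python3 -m pendant '0.5 0 0 0 0 0;0.5 0 0 0 0 0'
```

```text
ee_pos: [0.5638, 0.1549, 0.1227]
wrist_force: [-0.3, 0.3, 0.6]
ee_pos: [0.5638, 0.1549, 0.1222]
wrist_force: [-1.0, 0.0, 0.2]
clock: 3.75
ee_pos: [0.5638, 0.1549, 0.1217]
ee_rot: [0.12, 0.697, -0.12, 0.697]
wrist_force: [-0.4, -0.2, -0.1]
width: 0.0002
```

```bash
python3 -m pendant '0.5 0 0 0 0 0;0.5 0 0 0 0 0'| sed -n '2p;4p';  python3 -m pendant '0.3 0 0 0 0 0;0.3 0 0 0 0 0'| sed -n '2p;4p'
```

```text
ee_pos: [0.5638, 0.1549, 0.1212]
wrist_force: [0.1, 1.1, 0.8]
ee_pos: [0.5639, 0.1549, 0.1211]
wrist_force: [0.8, 0.6, 0.3]
```

```bash
for i in 1 ; do python3 -m pendant '0.3 0 0 0 0 0;0.3 0 0 0 0 0' | sed -n '2p;4p'; done; python3 -m pendant '0.2 0 0 0 0 0;0.2 0 0 0 0 0'; python3 - <<'E'
from h import *
s=bot.get_state();print(s['wrist_force'],s['moment'])
E
```

```text
ee_pos: [0.564, 0.1549, 0.121]
wrist_force: [0.2, 0.1, 3.9]
clock: 4.75
ee_pos: [0.5642, 0.1549, 0.121]
ee_rot: [0.12, 0.697, -0.119, 0.697]
wrist_force: [-0.5, -1.0, 6.0]
width: 0.0
[-0.51122377 -0.97998963  5.99362759] [-0.03380405  0.20367833 -0.01511972]
```

```bash
cat >> h.py <<'E'
def arc(c,tot,n):
    s=bot.get_state();R=Ro.from_quat(s['ee_rot']).as_matrix();p=s['ee_pos'][:2]-c
    R[2,1:]=0
    for k in range(1,n+1):
        a=np.radians(tot*k/n);q=np.array([np.cos(a)*p[0]-np.sin(a)*p[1],np.sin(a)*p[0]+np.cos(a)*p[1]])-p
        t=R.T@np.array([*q,0]);print(f'0 {t[1]*1000:.1f} {t[2]*1000:.1f} {-tot*k/n:.1f} 0 0',end=';')
    print()
E
python3 -c "
from h import *
arc(np.array([.5505,.1122]),24,8)"
```

```text
0 -0.1 -2.3 -3.0 0 0;0 -0.4 -4.7 -6.0 0 0;0 -0.8 -7.0 -9.0 0 0;0 -1.3 -9.3 -12.0 0 0;0 -1.9 -11.6 -15.0 0 0;0 -2.6 -13.8 -18.0 0 0;0 -3.4 -16.0 -21.0 0 0;0 -4.4 -18.1 -24.0 0 0;
```

```bash
python3 -m pendant '0 -0.1 -2.3 -3 0 0;0 -0.4 -4.7 -6 0 0;0 -0.8 -7 -9 0 0;0 -1.3 -9.3 -12 0 0;0 -1.9 -11.6 -15 0 0;0 -2.6 -13.8 -18 0 0;0 -3.4 -16 -21 0 0;0 -4.4 -18.1 -24 0 0;0 -4.4 -18.1 -24 0 0'
python3 - <<'E'
from h import *
snap('wrist','w2');snap('top','t2')
crop('w2',170,50,400,290,3,'w2c');crop('t2',185,110,325,250,5,'t2c')
arc(np.array([.5505,.1122]),24,8)
E
```

```text
clock: 5.88
ee_pos: [0.5457, 0.1573, 0.121]
ee_rot: [-0.028, 0.706, 0.028, 0.707]
wrist_force: [-0.8, 2.2, 5.5]
width: 0.0003
0 -0.1 -2.4 -3.0 0 0;0 -0.4 -4.7 -6.0 0 0;0 -0.7 -7.1 -9.0 0 0;0 -1.2 -9.4 -12.0 0 0;0 -1.8 -11.7 -15.0 0 0;0 -2.6 -13.9 -18.0 0 0;0 -3.4 -16.2 -21.0 0 0;0 -4.4 -18.3 -24.0 0 0;
```

View pics/w2c.png

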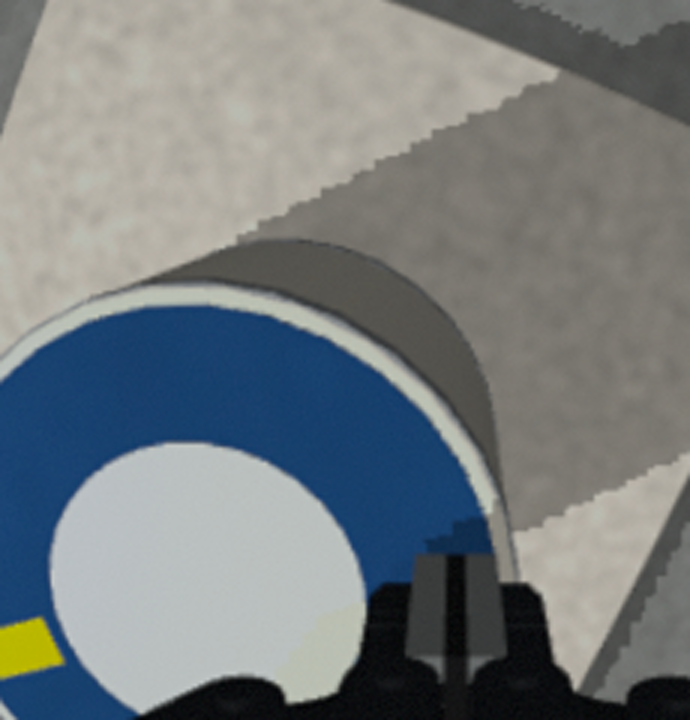

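View pics/t2c.png

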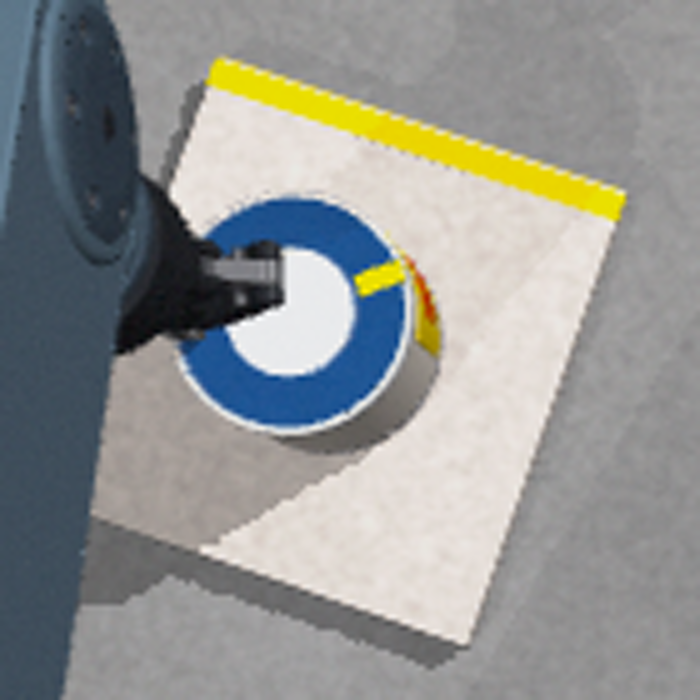

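The tin is turning with the finger: the stripe at (380,278) in the crop has gone round about 20° and the disc centre is unchanged at about (291,311). I'll continue the arc.

```bash
python3 -m pendant '0 -0.1 -2.4 -3 0 0;0 -0.4 -4.7 -6 0 0;0 -0.7 -7.1 -9 0 0;0 -1.2 -9.4 -12 0 0;0 -1.8 -11.7 -15 0 0;0 -2.6 -13.9 -18 0 0;0 -3.4 -16.2 -21 0 0;0 -4.4 -18.3 -24 0 0;0 -4.4 -18.3 -24 0 0'
python3 - <<'E'
from h import *
snap('top','t3')
crop('t3',185,110,325,250,5,'t3c')
arc(np.array([.5505,.1122]),24,8)
E
```

```text
clock: 7.1
ee_pos: [0.5274, 0.1518, 0.121]
ee_rot: [-0.174, 0.685, 0.175, 0.686]
wrist_force: [-1.1, 3.6, 6.3]
width: 0.0001
0 -0.1 -2.4 -3.0 0 0;0 -0.4 -4.8 -6.0 0 0;0 -0.8 -7.2 -9.0 0 0;0 -1.3 -9.5 -12.0 0 0;0 -1.9 -11.8 -15.0 0 0;0 -2.7 -14.1 -18.0 0 0;0 -3.5 -16.3 -21.0 0 0;0 -4.5 -18.5 -24.0 0 0;
```

View pics/t3c.png

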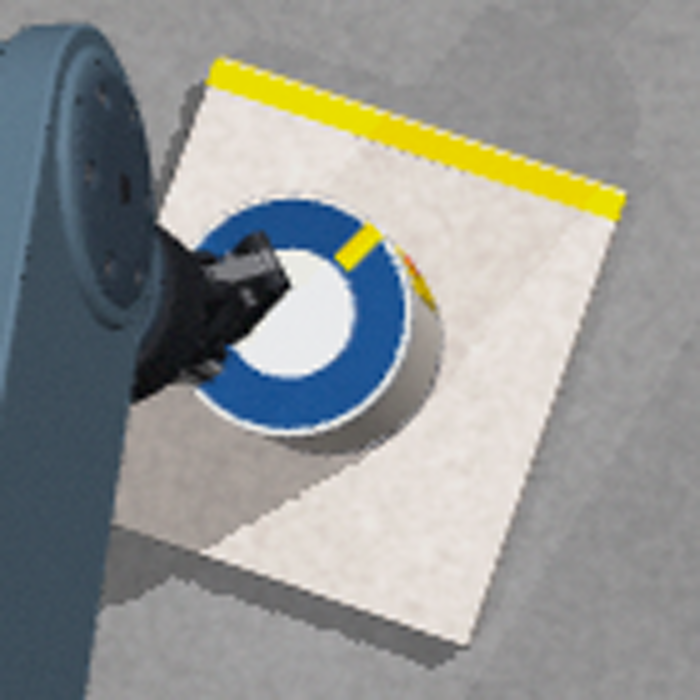

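```bash
python3 -m pendant '-1 0 0 0 0 0;-3 0 0 0 0 0;-4 0 0 0 0 0;-4 0 0 0 0 0'
cat >> h.py <<'E'
from scipy.optimize import least_squares
def tin(tag,x0,y0,x1,y1):
    z=load(tag);im=z['im'].astype(int)
    b=(im[...,2]>im[...,0]+60)&(im[...,2]>80)
    y=(im[...,0]>im[...,2]+90)&(im[...,1]>im[...,2]+80)
    M=np.zeros(b.shape,bool);M[y0:y1,x0:x1]=1
    cs,_=cv2.findContours((b&M).astype(np.uint8),cv2.RETR_EXTERNAL,cv2.CHAIN_APPROX_NONE)
    c=np.vstack([q[:,0] for q in cs if len(q)>15])
    P=np.array([at_z(z,u,v,.121)[:2] for u,v in c])
    r=least_squares(lambda q:np.clip(np.hypot(P[:,0]-q[0],P[:,1]-q[1])-.0502,-.006,.006),[.5505,.112],loss='cauchy',f_scale=.0005).x
    ys,xs=np.nonzero(y&M);Q=np.array([at_z(z,u,v,.121)[:2] for u,v in zip(xs,ys)])
    d=np.hypot(*(Q-r).T);Q=Q[(d>.032)&(d<.049)];m=Q.mean(0)-r
    print(tag,'centre',r,'label',np.degrees(np.arctan2(m[1],m[0])),len(Q))
E
python3 - <<'E'
from h import *
snap('top','t4'); snap('wrist','w4')
crop('t4',185,110,325,250,5,'t4c')
tin('top0',210,140,280,205);tin('t4',210,140,280,205)
E
```

```text
clock: 7.65
ee_pos: [0.5274, 0.1509, 0.1244]
ee_rot: [-0.174, 0.685, 0.174, 0.685]
wrist_force: [-0.2, -0.2, 0.5]
width: -0.0004
top0 centre [0.5499375  0.11208792] label -91.81187251718583 32
t4 centre [0.54857476 0.11242179] label -43.790170797590974 28
```

View pics/t4c.png

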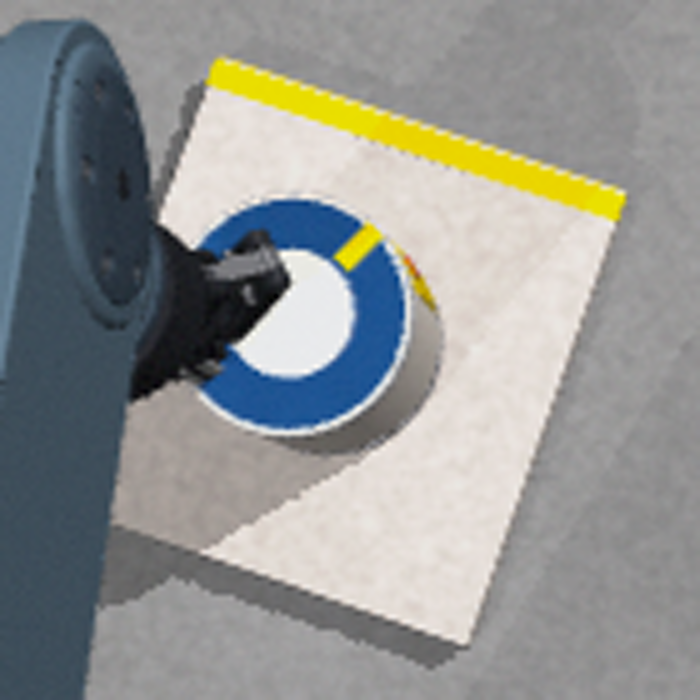

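View pics/w4.png

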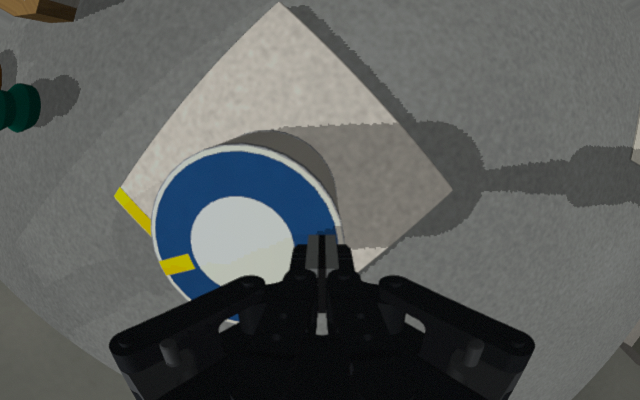

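```bash
python3 - <<'E'
from h import *
tin('w1',180,100,350,245);tin('w4',120,130,345,290);tin('w2',120,130,345,250)
z=load('w4'); print([at_z(z,u,v,.018) for u,v in[(280,3),(453,189),(115,190)]])
crop('w4',100,0,460,330,2,'w4c')
E
```

```text
w1 centre [0.5504844  0.11253923] label -90.250870224727 170
w4 centre [0.54900996 0.11160785] label -42.24054765964673 348
w2 centre [0.54928913 0.1120117 ] label nan 0
[array([0.40435244, 0.04520558, 0.018     ]), array([0.46936309, 0.25130357, 0.018     ]), array([ 0.62239637, -0.03016533,  0.018     ])]h.py:37: RuntimeWarning: Mean of empty slice.
  d=np.hypot(*(Q-r).T);Q=Q[(d>.032)&(d<.049)];m=Q.mean(0)-r
  ret = um.true_divide(
```

View pics/w4c.png

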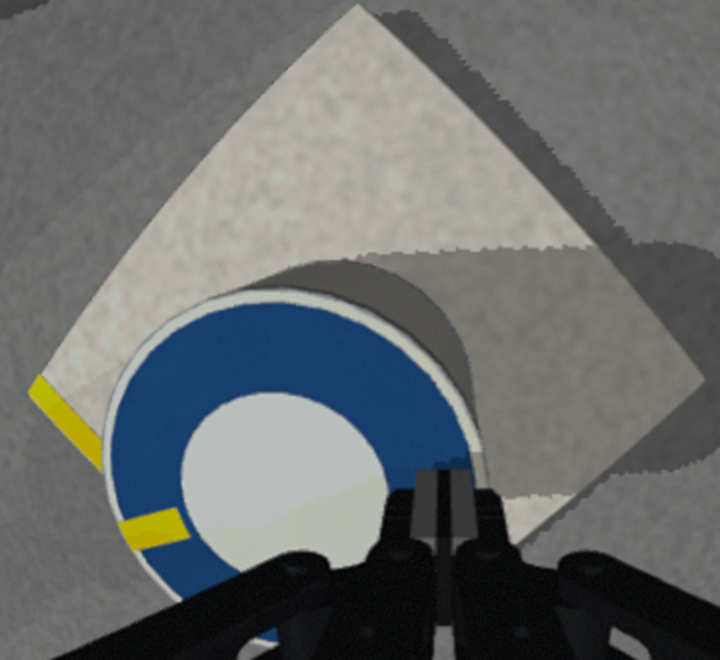

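```bash
python3 -m pendant '2 0 0 0 0 0;3 0 0 0 0 0;3.3 0 0 0 0 0;3.6 0 0 0 0 0;3.9 0 0 0 0 0;3.9 0 0 0 0 0'
python3 - <<'E'
from h import *
arc(np.array([.548,.116]),24,8)
E
```

```text
clock: 8.5
ee_pos: [0.5277, 0.1512, 0.121]
ee_rot: [-0.174, 0.685, 0.174, 0.686]
wrist_force: [-1.3, -0.2, 4.5]
width: -0.0001
0 -0.1 -2.1 -3.0 0 0;0 -0.3 -4.2 -6.0 0 0;0 -0.7 -6.3 -9.0 0 0;0 -1.1 -8.4 -12.0 0 0;0 -1.7 -10.5 -15.0 0 0;0 -2.3 -12.5 -18.0 0 0;0 -3.1 -14.5 -21.0 0 0;0 -3.9 -16.4 -24.0 0 0;
```

```bash
python3 -m pendant '0 -0.1 -2.1 -3 0 0;0 -0.3 -4.2 -6 0 0;0 -0.7 -6.3 -9 0 0;0 -1.1 -8.4 -12 0 0;0 -1.7 -10.5 -15 0 0;0 -2.3 -12.5 -18 0 0;0 -3.1 -14.5 -21 0 0;0 -3.9 -16.4 -24 0 0;0 -3.9 -16.4 -24 0 0'
python3 - <<'E'
from h import *
snap('top','t5')
crop('t5',185,110,325,250,5,'t5c')
tin('t5',210,140,280,205);print(bot.get_state()['wrist_force'])
E
```

```text
clock: 9.62
ee_pos: [0.5147, 0.1401, 0.121]
ee_rot: [-0.313, 0.634, 0.313, 0.634]
wrist_force: [-2.7, 1.8, 5.7]
width: 0.0001
t5 centre [0.54798932 0.11223263] label -22.64193431541817 34
[-1.98518969  1.61321788  6.20727043]
```

View pics/t5c.png

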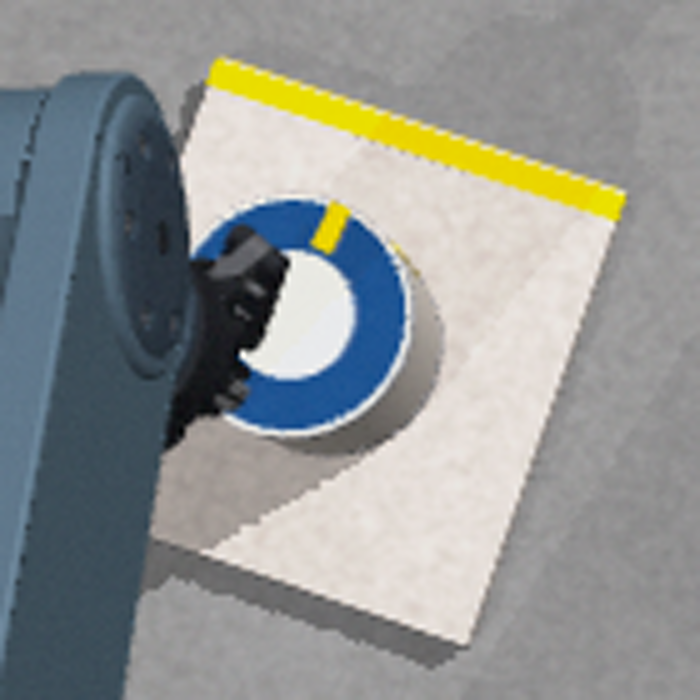

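```bash
python3 -m pendant '-3 0 0 0 0 0;-30 0 0 0 0 0;-80 -20 30 0 0 0;-100 -45 60 0 0 0;-100 -45 60 0 0 0;-100 -45 60 0 0 0;-100 -45 60 0 0 0'
python3 - <<'E'
from h import *
snap('wrist','w6');snap('top','t6');snap('side','s6')
crop('w6',140,20,500,320,2,'w6c')
E
```

```text
clock: 10.55
ee_pos: [0.5855, 0.1598, 0.2191]
ee_rot: [-0.313, 0.635, 0.313, 0.633]
wrist_force: [0.4, -0.0, 0.8]
width: -0.0001
```

View pics/w6c.png

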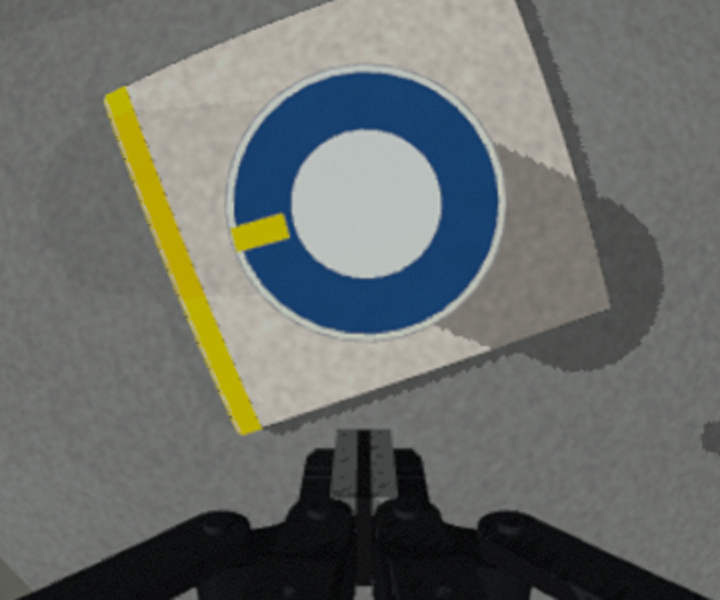

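View pics/s6.png

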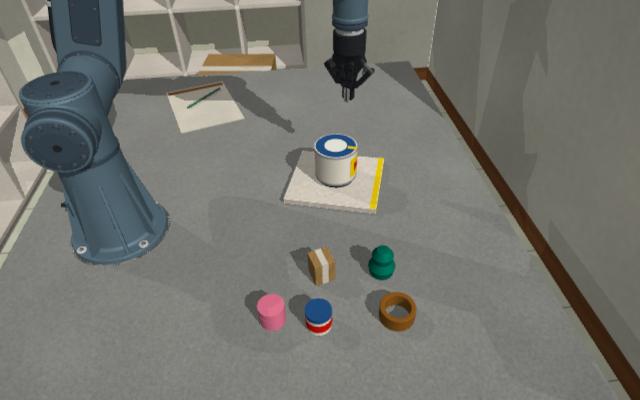

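```bash
python3 - <<'E'
from h import *
tin('w6',250,50,400,195);tin('t6',210,140,280,205)
z=load('w6'); g=lambda u,v,h:at_z(z,140+u/2-.25,20+v/2-.25,h)
A=g(107,98,.018);B=g(240,434,.018);D=g(610,309,.018)
print(A,B,D); e=A-B; print('yaw',np.degrees(np.arctan2(e[1],e[0]))); f=B-D; print(np.degrees(np.arctan2(f[1],f[0])),np.linalg.norm(e),np.linalg.norm(f),'centre',(A+D)/2)
print('disc',g(367,203,.121))
s=g(262,232,.121)-g(367,203,.121);print(np.degrees(np.arctan2(s[1],s[0])))
E
```

```text
w6 centre [0.54853748 0.11224247] label -22.604575325004824 241
t6 centre [0.54795253 0.11235372] label -22.77993407005192 34
[ 0.62871688 -0.02780857  0.018     ] [0.69661798 0.17862963 0.018     ] [0.47071416 0.25224912 0.018     ]
yaw -108.20693061610362
-18.05019905231821 0.217318411048535 0.23759706711657608 centre [0.54971552 0.11222027 0.018     ]
disc [0.54859666 0.11241554 0.121     ]
-22.6666766764746
```

```bash
python3 - <<'E'
from h import *
s=bot.get_state();R=Ro.from_quat(s['ee_rot']).as_matrix();p=s['ee_pos'];print(p,R[:,1],R[:,2])
c=np.array([.5486,.1123,.121]); tgt=c+.043*np.array([R[0,2],R[1,2],0])
print('to tgt',R.T@(tgt-p)*1000)
E
```

```text
[0.58627604 0.15985792 0.21995976] [-0.79366323  0.60835669  0.00090309] [ 0.60835608  0.79366373 -0.00087689]
to tgt [ 98.97605025   0.88057319 -17.57870045]
```

```bash
python3 -m pendant '40 1 -17.5 0 0 0;75 1 -17.5 0 0 0;90 1 -17.5 0 0 0;95 1 -17.5 0 0 0;97 1 -17.5 0 0 0;97 1 -17.5 0 0 0;97 1 -17.5 0 0 0'; python3 -m pendant '0.5 0 0 0 0 0;1 0 0 0 0 0;1 0 0 0 0 0'
```

```text
clock: 11.58
ee_pos: [0.5763, 0.1468, 0.1246]
ee_rot: [-0.313, 0.634, 0.313, 0.635]
wrist_force: [0.0, -0.9, 0.4]
width: -0.0
clock: 11.95
ee_pos: [0.5756, 0.1467, 0.1226]
ee_rot: [-0.313, 0.634, 0.313, 0.634]
wrist_force: [0.2, 0.6, 0.3]
width: -0.0004
```

```bash
python3 -m pendant '0.5 0 0 0 0 0;1 0 0 0 0 0;1.4 0 0 0 0 0;1.7 0 0 0 0 0;1.7 0 0 0 0 0'; python3 -m pendant '0.3 0 0 0 0 0;0.3 0 0 0 0 0'
```

```text
clock: 12.58
ee_pos: [0.5757, 0.1467, 0.121]
ee_rot: [-0.313, 0.634, 0.313, 0.634]
wrist_force: [-0.7, -0.5, 2.2]
width: 0.0004
clock: 12.82
ee_pos: [0.5759, 0.1467, 0.121]
ee_rot: [-0.313, 0.634, 0.313, 0.634]
wrist_force: [-1.5, -0.9, 3.7]
width: 0.0
```

```bash
python3 -m pendant '0.2 0.9 0 -1.2 0 0;0.2 1.8 -0.1 -2.4 0 0;0.2 2.7 -0.1 -3.6 0 0;0.2 3.6 -0.2 -4.8 0 0;0.2 3.6 -0.2 -4.8 0 0'; python3 -m pendant '-3 0 0 0 0 0;-30 0 0 0 0 0;-80 0 10 0 0 0;-100 -2 20 0 0 0;-100 -2 20 0 0 0;-100 -2 20 0 0 0'
python3 - <<'E'
from h import *
snap('wrist','w7');snap('top','t7')
crop('w7',140,20,500,320,2,'w7c')
tin('w7',250,50,400,195);tin('t7',210,140,280,205)
E
```

```text
clock: 13.45
ee_pos: [0.5732, 0.1486, 0.121]
ee_rot: [-0.34, 0.62, 0.339, 0.621]
wrist_force: [-1.0, -0.5, 5.1]
width: -0.0001
clock: 14.2
ee_pos: [0.584, 0.1643, 0.2185]
ee_rot: [-0.339, 0.621, 0.34, 0.619]
wrist_force: [-0.6, -0.4, -0.0]
width: 0.0001
w7 centre [0.54839585 0.11209214] label -18.475875870844217 248
t7 centre [0.54791267 0.11232235] label -18.733901211988922 33
```

View pics/w7c.png

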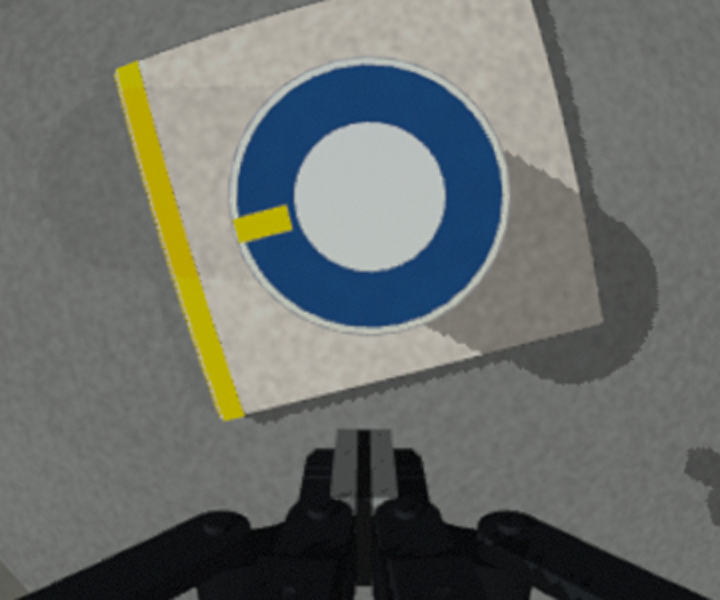

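```bash
python3 - <<'E'
from h import *
s=bot.get_state();R=Ro.from_quat(s['ee_rot']).as_matrix();p=s['ee_pos'];print(p,np.degrees(np.arctan2(R[1,1],R[0,1])))
print('to pot',R.T@(np.array([.4526,-.3285,.16])-p)*1000)
E
```

```text
[0.58388079 0.16415211 0.21825853] 147.32278944493504
to pot [  58.88102178 -155.64677651 -485.42961853]
```

```bash
python3 -m pendant '0 -18 -57 10 0 0;0 -36 -114 20 0 0;0 -54 -171 30 0 0;0 -72 -228 40 0 0;0 -91 -285 50 0 0;0 -110 -342 60 0 0;0 -128 -400 71 0 0;0 -146 -455 71 0 0;0 -155.6 -485.4 71 0 0;20 -155.6 -485.4 71 0 0;50 -155.6 -485.4 71 0 0;58 -155.6 -485.4 71 0 0;58 -155.6 -485.4 71 0 0;58 -155.6 -485.4 71 0 0;58 -155.6 -485.4 71 0 0' 1 30
python3 - <<'E'
from h import *
snap('wrist','w8');snap('top','t8')
s=bot.get_state();R=Ro.from_quat(s['ee_rot']).as_matrix();print(np.degrees(np.arctan2(R[1,1],R[0,1])),s['joints'])
E
```

```text
clock: 16.18
ee_pos: [0.4547, -0.3285, 0.1636]
ee_rot: [0.084, 0.702, -0.085, 0.703]
wrist_force: [0.5, 0.3, 0.1]
width: 0.0852
76.34357430576402 [-8.37279052e-01  2.18714309e-01  1.70714110e+00 -2.26022021e-05
  1.21431232e+00 -2.16971839e+00]
```

View pics/w8.png

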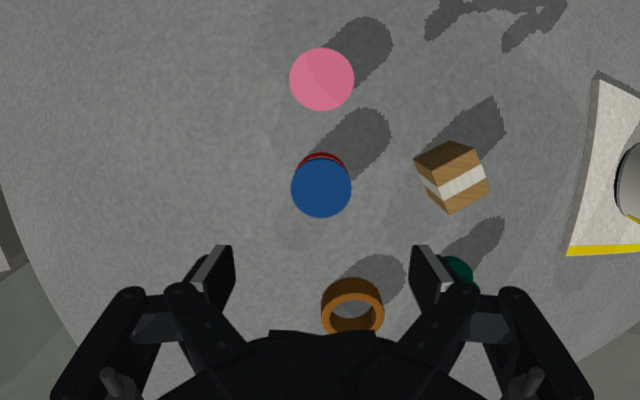

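```bash
python3 - <<'E'
from h import *
z=load('w8')
P=at_z(z,321,187.5,.05);print(P, at_z(z,291,187.5,.05),at_z(z,351,187.5,.05), 'pink',at_z(z,321.5,79,.05))
s=bot.get_state();R=Ro.from_quat(s['ee_rot']).as_matrix();p=s['ee_pos']
T=P.copy();T[2]=.0115;print(p,R.T@(T-p)*1000)
E
```

```text
[ 0.45292449 -0.32886055  0.05      ] [ 0.44679015 -0.35394292  0.05      ] [ 0.45901436 -0.30378381  0.05      ] pink [ 0.36410234 -0.30673559  0.05      ]
[ 0.45452394 -0.32836832  0.16323042] [151.7292902   -0.73140616  -1.61477627]
```

```bash
python3 -m pendant '40 -0.7 -1.2 0 0 0;80 -0.7 -1.2 0 0 0;115 -0.7 -1.2 0 0 0;135 -0.7 -1.2 0 0 0;144 -0.7 -1.2 0 0 0;148 -0.7 -1.2 0 0 0;148 -0.7 -1.2 0 0 0;148 -0.7 -1.2 0 0 0'
```

```text
clock: 17.27
ee_pos: [0.4534, -0.3291, 0.0154]
ee_rot: [0.084, 0.702, -0.085, 0.703]
wrist_force: [0.4, 0.5, 0.2]
width: 0.085
```

```bash
python3 -m pendant '1 0 0 0 0 0;1 0 0 0 0 0;1 0 0 0 0 0;1 0 0 0 0 0;1 0 0 0 0 0;1 0 0 0 0 0' -1 25; python3 -m pendant '-5 0 0 0 0 0;-30 0 0 0 0 0;-30 0 0 0 0 0;-30 0 0 0 0 0'
python3 - <<'E'
from h import *
snap('side','s9');s=bot.get_state();print(s['width'],s['wrist_force'])
crop('s9',200,180,460,370,3,'s9c')
E
```

```text
clock: 18.02
ee_pos: [0.453, -0.3287, 0.0138]
ee_rot: [0.084, 0.702, -0.084, 0.702]
wrist_force: [-1.5, 1.0, 6.3]
width: 0.051
clock: 18.52
ee_pos: [0.4525, -0.3281, 0.0426]
ee_rot: [0.084, 0.702, -0.084, 0.702]
wrist_force: [-0.1, -0.4, -2.1]
width: 0.0512
0.051472701720701404 [ 0.18611557  0.23547142 -1.98863863]
```

View pics/s9c.png

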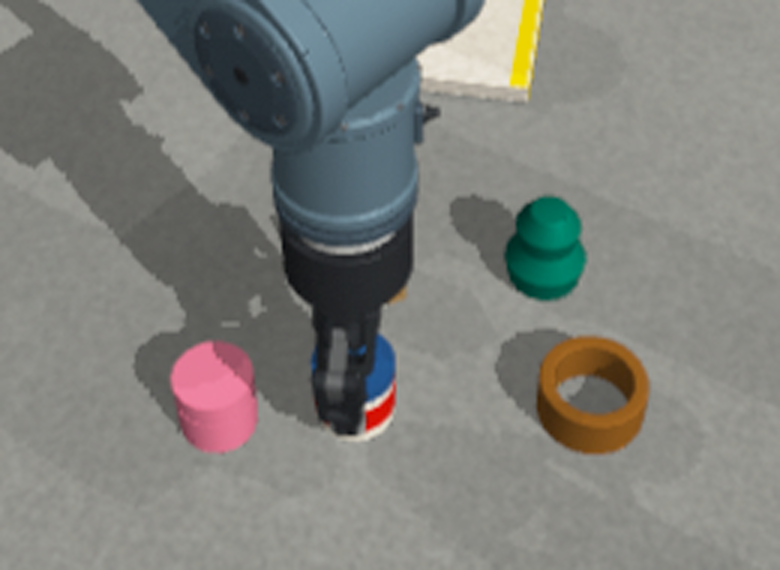

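```bash
python3 -m pendant '-50 0 0 0 0 0;-100 0 0 0 0 0;-150 0 0 0 0 0;-160 0 0 0 0 0;-160 0 0 0 0 0;-160 0 0 0 0 0'
python3 - <<'E'
from h import *
s=bot.get_state();R=Ro.from_quat(s['ee_rot']).as_matrix();p=s['ee_pos'];print(p,R[:,0],R.T@(np.array([.5484,.1121,p[2]])-p)*1000)
E
```

```text
clock: 19.32
ee_pos: [0.4518, -0.3274, 0.2007]
ee_rot: [0.085, 0.703, -0.083, 0.701]
wrist_force: [0.2, 0.6, -1.5]
width: 0.0516
[ 0.45175689 -0.32739381  0.20065701] [-0.00306031  0.00337041 -0.99998964] [  1.18551685 449.88220544  -9.96474063]
```

```bash
python3 -m pendant '0 20 0 0 0 0;0 60 -1 0 0 0;0 105 -2 0 0 0;0 150 -3 0 0 0;0 195 -4 0 0 0;0 240 -5 0 0 0;0 285 -6 0 0 0;0 330 -7 0 0 0;0 375 -8 0 0 0;0 410 -9 0 0 0;0 432 -9.5 0 0 0;0 445 -10 0 0 0;0 449.5 -10 0 0 0;0 449.5 -10 0 0 0;0 449.5 -10 0 0 0;0 449.5 -10 0 0 0'
python3 - <<'E'
from h import *
snap('side','s10');snap('wrist','w10');s=bot.get_state();R=Ro.from_quat(s['ee_rot']).as_matrix();p=s['ee_pos'];print(p,R[:,0],R.T@(np.array([.5484,.1121,p[2]])-p)*1000)
crop('s10',240,60,440,210,4,'s10c');
E
```

```text
clock: 21.32
ee_pos: [0.5493, 0.1099, 0.2034]
ee_rot: [0.084, 0.702, -0.085, 0.702]
wrist_force: [0.2, 0.7, -1.6]
width: 0.0511
[0.54936332 0.11012898 0.20348058] [ 1.48936687e-04 -5.65759235e-05 -9.99999987e-01] [-2.54986280e-04  1.68647506e+00 -1.40310772e+00]
```

View pics/s10c.png

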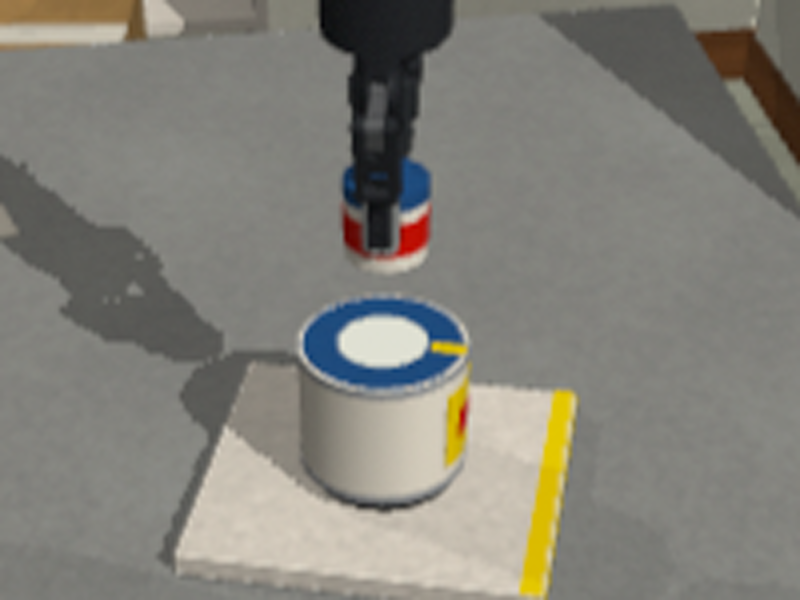

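View pics/w10.png

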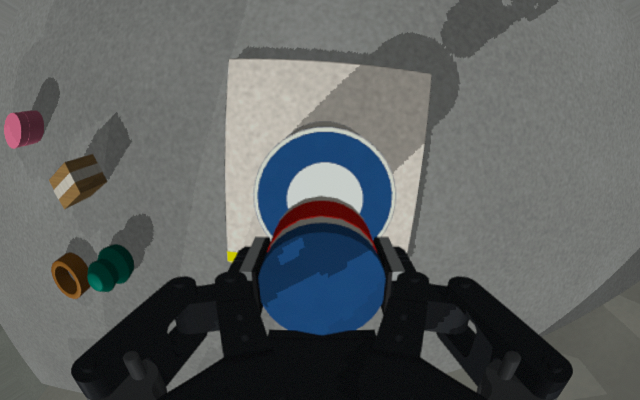

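```bash
python3 -m pendant '15 1 -1 0 0 0;40 1 -1 0 0 0;56 1 -1 0 0 0;60 1 -1 0 0 0;60 1 -1 0 0 0;60 1 -1 0 0 0'
python3 - <<'E'
from h import *
s=bot.get_state();R=Ro.from_quat(s['ee_rot']).as_matrix();p=s['ee_pos'];print(R.T@(np.array([.5484,.1121,p[2]])-p)*1000,s['wrist_force'])
E
```

```text
clock: 22.18
ee_pos: [0.5493, 0.1118, 0.1443]
ee_rot: [0.084, 0.701, -0.084, 0.703]
wrist_force: [-0.3, 0.3, -1.3]
width: 0.0513
[-0.00150514  0.05280153 -0.93537671] [-0.27613498  0.28133749 -1.33296272]
```

```bash
python3 -m pendant '2 0 -0.7 0 0 0;4 0 -0.7 0 0 0;5 0 -0.7 0 0 0;5.5 0 -0.7 0 0 0;5.5 0 -0.7 0 0 0'; python3 -m pendant '0.5 0 0 0 0 0;1 0 0 0 0 0;1 0 0 0 0 0'; python3 -m pendant '0.5 0 0 0 0 0;1 0 0 0 0 0;1 0 0 0 0 0'
```

```text
clock: 22.8
ee_pos: [0.5479, 0.112, 0.1378]
ee_rot: [0.084, 0.702, -0.084, 0.702]
wrist_force: [-0.6, -0.1, -1.7]
width: 0.0508
clock: 23.18
ee_pos: [0.5479, 0.112, 0.1368]
ee_rot: [0.084, 0.702, -0.084, 0.702]
wrist_force: [0.3, 0.0, -1.9]
width: 0.0514
clock: 23.55
ee_pos: [0.5479, 0.112, 0.1358]
ee_rot: [0.084, 0.702, -0.084, 0.702]
wrist_force: [-0.1, -0.8, -2.2]
width: 0.0513
```

```bash
python3 -m pendant '0.5 0 0 0 0 0;0.5 0 0 0 0 0'|sed -n '2p;4p'; python3 -m pendant '0.4 0 0 0 0 0;0.4 0 0 0 0 0'|sed -n '2p;4p';python3 -m pendant '0.3 0 0 0 0 0;0.3 0 0 0 0 0'|sed -n '2p;4p'
```

```text
ee_pos: [0.5479, 0.112, 0.1353]
wrist_force: [0.0, 0.4, -1.9]
ee_pos: [0.5479, 0.112, 0.1349]
wrist_force: [0.3, 0.4, -0.9]
ee_pos: [0.548, 0.112, 0.1348]
wrist_force: [-1.0, 0.8, -1.6]
```

```bash
python3 -m pendant '0.3 0 0 0 0 0;0.3 0 0 0 0 0'|sed -n '2p;4p';python3 -m pendant '0.2 0 0 0 0 0;0.2 0 0 0 0 0'
```

```text
ee_pos: [0.548, 0.112, 0.1348]
wrist_force: [-1.9, -0.7, 1.5]
clock: 24.8
ee_pos: [0.5481, 0.112, 0.1347]
ee_rot: [0.084, 0.702, -0.084, 0.702]
wrist_force: [-3.3, 0.0, 4.9]
width: 0.0513
```

```bash
python3 -m pendant '-0.4 0 0 0 0 0;-0.4 0 0 0 0 0'|sed -n '2p;4p'; python3 -m pendant '0 0 0 0 0 0;0 0 0 0 0 0;0 0 0 0 0 0' 0.4; python3 -m pendant '0 0 0 0 0 0;0 0 0 0 0 0;0 0 0 0 0 0' 0.9
python3 - <<'E'
from h import *
snap('side','s11');snap('wrist','w11')
crop('s11',240,60,440,210,4,'s11c');
E
```

```text
ee_pos: [0.548, 0.112, 0.1347]
wrist_force: [-1.4, 0.2, 3.0]
clock: 25.42
ee_pos: [0.5479, 0.112, 0.1344]
ee_rot: [0.084, 0.702, -0.084, 0.702]
wrist_force: [0.2, 0.7, -1.0]
width: 0.0597
clock: 25.8
ee_pos: [0.5479, 0.112, 0.1346]
ee_rot: [0.084, 0.702, -0.084, 0.702]
wrist_force: [-0.1, 0.4, 0.5]
width: 0.0812
```

View pics/s11c.png

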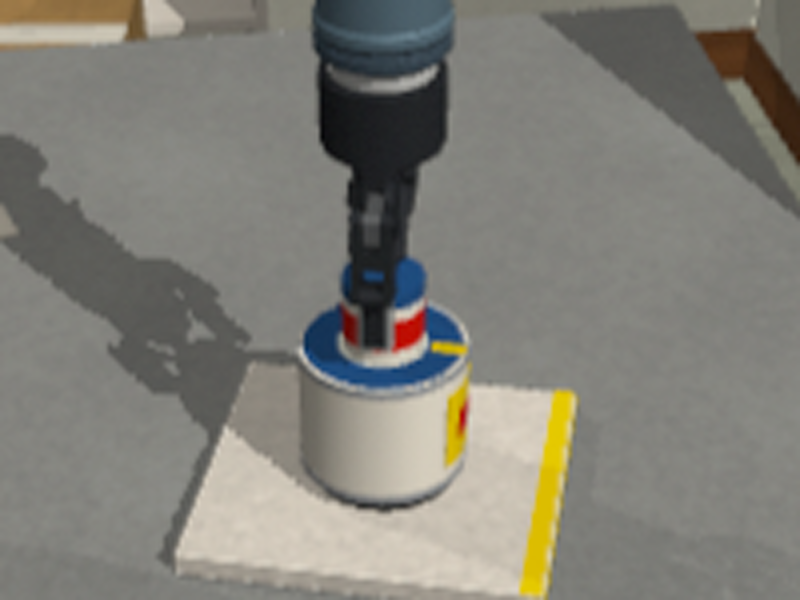

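View pics/w11.png

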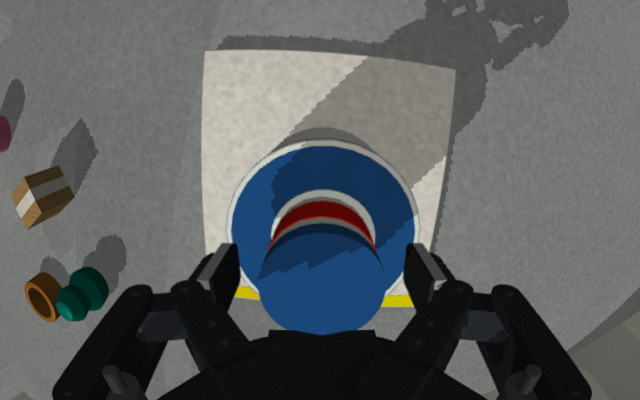

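The pot stands on the lid and the fingers are clear of it. I'll open fully and retreat straight up, then move aside towards the start side.

```bash
python3 -m pendant '-5 0 0 0 0 0;-20 0 0 0 0 0;-50 0 0 0 0 0;-90 0 0 0 0 0;-120 0 0 0 0 0;-125 30 25 0 0 0;-125 60 50 0 0 0;-125 60 50 0 0 0;-125 60 50 0 0 0;-125 60 50 0 0 0' 1
python3 - <<'E'
from h import *
snap('wrist','w12')
E
python3 -m pendant '0 40 -40 0 0 0;0 95 -80 0 0 0;0 150 -120 0 0 0;0 205 -160 0 0 0;0 250 -160 0 0 0;0 300 -160 0 0 0;0 300 -160 0 0 0;0 300 -160 0 0 0;0 300 -160 0 0 0'
python3 - <<'E'
from h import *
snap('top','t12');snap('side','s12')
crop('s12',240,60,440,210,4,'s12c');crop('t12',185,110,325,250,5,'t12c')
tin('w12',0,0,640,250)
tin('t12',210,140,280,205)
E
```

```text
clock: 27.15
ee_pos: [0.6101, 0.158, 0.2601]
ee_rot: [0.084, 0.702, -0.084, 0.702]
wrist_force: [0.3, 0.2, 0.1]
width: 0.0856
clock: 28.32
ee_pos: [0.5264, 0.4865, 0.2603]
ee_rot: [0.085, 0.702, -0.085, 0.702]
wrist_force: [0.0, -1.1, -0.9]
width: 0.0855
w12 centre [0.54889847 0.11193399] label -18.675309759599656 125
t12 centre [0.54804007 0.11201805] label -18.383076094722373 33
```

View pics/w12.png

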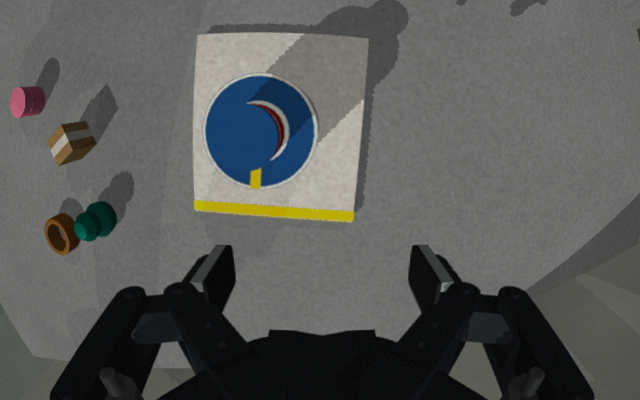

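View pics/t12c.png

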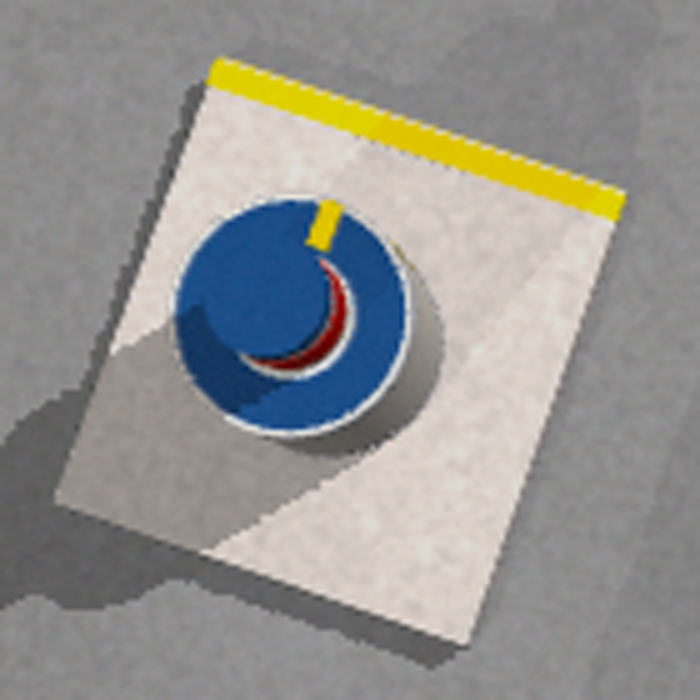

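View pics/s12.png

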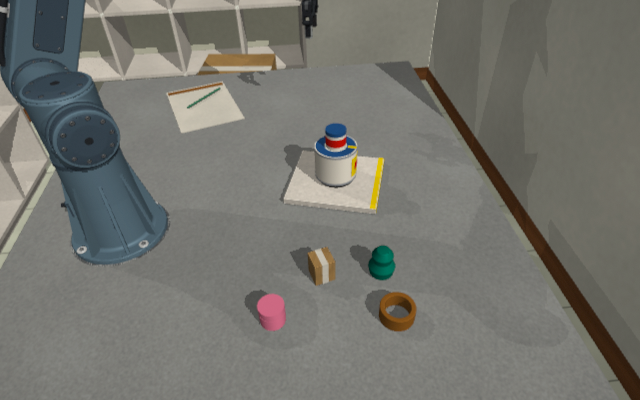

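```bash
python3 - <<'E'
from rig import bot
print(bot.get_state()['joint_vel'].round(3)); bot.finish_job()
E
```

```text
[ 0.003  0.002 -0.007  0.001 -0.002  0.002]
the job is handed in; nothing more can be done
```

I turned the tin about 72° until its label faced the front of the board, then stood the pot on the middle of its lid and handed in the job. It took about 28 s of the 72 s allowed, and no verdict was reported.

- **Turning:** I used the shut fingertips, pressing down lightly on the rim of the lid. Pressing readings were about 4–6 N against the 25 N dent limit.
- **Label:** in the last checks it pointed at −18.4° to −18.7°, against a board yaw of about −17.6° to −18.2°. That is roughly 1° off at most.
- **Centring:** the tin crept about 1–2 mm towards the robot side while turning. The two cameras disagree by about 1 mm, and I left it uncorrected.
- **Pot:** it stands upright. The gripper was within about 1 mm of the measured lid centre at release, and the highest reading while setting it down was about 5 N.
- **Other items:** the tape, ornament, carton and pink look-alike appear where they were in the last pictures, which I judged by eye. The arm was clear of everything at hand-in.

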